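# Slide a baking sheet onto the right rails of a small cooling rack

## Task

Pick up the small baking sheet by its upright black grip and slide it from the open end into the cooling rack, on the lowest pair of rails that still clears whatever is standing in the rack. Push it gently until its rear bead has clicked past the roller catch and it sits home against the end stop, then let go of it. Do not force anything, and leave the tin, the jar and the box standing where they are.

Things in the scene. Friction and masses are not known exactly. Their poses are not given: they have to be found in the camera images.
- sheet: Flat aluminium baking sheet, plate 150 mm (x) by 120 mm (y) by 4 mm, 0.22 kg, lying on the worktop at first. Origin: centre of the plate's underside, z up. Its rear edge (y = -60 mm) enters the rack first; rear corners are rounded by 14 mm; along it runs a round bead, axis at y = -56 mm, top 8 mm above the underside. Centre of mass about 28 mm from the origin toward the grip.
- sheet_grip (a point): Centre of the sheet's grip: a black upright fin 12 mm thick (sheet x), 34 mm long (y), from 4 to 46 mm above the underside. It stands at sheet x = 0, y = +135 mm, on a tongue 30 mm wide and 4 mm thick that runs from the front edge (y = +60 mm) to y = +154 mm. This point is 25 mm above the underside; axes as the sheet's.
- rack: Steel cooling rack fixed to the worktop, 175 mm wide (x), 185 mm high (200 at the end stop). Origin: on the worktop, mid-width; z up. No floor. Sheets enter at its open +y end and slide along -y, on three pairs of L-shaped rails; only weight and the catch hold a sheet down. One of tin, jar and box stands in it, about 18 mm from its origin. Contact forces between sheet and rack (down and along added up) beyond 35 N are forcing.
- rails_low (a point): Low rail pair: point at mid-width, x = y = 0 of the rack, level with the ledges' upper faces, 60 mm above the worktop; axes as the rack's. Ledges run from y = -55 to +50 mm and reach inward to x = +-64.5 mm. Side webs at x = +-77.5 mm, 14 mm high, leave the sheet 2.5 mm each side. From y = +50 to +65 mm the ledges slope down and the webs flare outward as a lead-in.
- rails_mid (a point): Middle rail pair, built like the low one: mid-width, level with its ledges' upper faces, 112 mm above the worktop.
- rails_top (a point): Top rail pair, built like the low one: mid-width, level with its ledges' upper faces, 165 mm above the worktop.
- stop_mid_range (a point): Middle of the end stop's range, fixed to the rack at y = -67 mm, mid-width, z = 30 mm. The stop is a sprung column clamped up to 10 mm nearer or farther, not told: feel for it. Home, the sheet's rear edge is at the column, bead behind the roller. Passing the roller takes 4 to 6 N; the column, met 3 mm later, gives 1 mm per 5 N, at most 4.5 mm. A push of 10 to 14 N gets home.
- catch_low (a joint): Lift (m) of the sprung white roller over the low rails: 0 hanging free, its lowest point 2 mm above the ledges; up to 0.006 as the sheet's bead passes under; back to 0.002 on the flat top behind the bead, when the sheet has clicked home. Roller 16 mm in diameter, 15 mm wide, on the rack's centre line, its axis 16 mm in front of the end stop's face.
- catch_mid (a joint): Lift (m) of the sprung white roller over the middle rails: 0 hanging free, its lowest point 2 mm above the ledges; up to 0.006 as the sheet's bead passes under; back to 0.002 on the flat top behind the bead, when the sheet has clicked home. Roller 16 mm in diameter, 15 mm wide, on the rack's centre line, its axis 16 mm in front of the end stop's face.
- catch_top (a joint): Lift (m) of the sprung white roller over the top rails: 0 hanging free, its lowest point 2 mm above the ledges; up to 0.006 as the sheet's bead passes under; back to 0.002 on the flat top behind the bead, when the sheet has clicked home. Roller 16 mm in diameter, 15 mm wide, on the rack's centre line, its axis 16 mm in front of the end stop's face.
- tuna_tin: Round low food tin, 86 mm in diameter, 40 mm high. Origin: centre of its underside.
- honey_jar: Round glass jar with a dark lid, 65 mm in diameter, 86 mm high. Origin: centre of its underside.
- tea_box: Upright carton with a gabled top, 69 x 78 mm, 143 mm high. Origin: centre of its underside.
Not all that is in view belongs to the job. What is shaped like the tea_box but pink is not meant.

How it is judged:
By the outcome, as a careful person would: the job done as asked, in the order asked, and still so for the second after the job is handed in, with the robot touching nothing.
It also fails if it takes over 54 s, if anything falls off the work surface, if the arm or the gripper's body presses on something with over 40 N, if the wrist force passes 120 N, or if a joint passes its speed limit or range.

## Robot

A 6-joint arm with a two-finger parallel gripper is mounted at the origin on a cart in front of the work surface, level with it; the furniture and walls round the work are solid. World frame = base frame: x ahead of the robot, y to its left, z up, the work surface at z = 0. Lengths are in mm, angles in rad, forces in N, time in s.
With the tool pointing down it reaches from about 350 to 975 mm from the base axis. Payload 7.1 kg.
Tool frame: the origin (TCP) lies midway between the tips of the shut fingers; the grasp point (between the pads) lies ctrl.tcp_to_grasp behind it (ctrl.tcp_to_grasp is the distance from the TCP to the grasp point, in mm); z points along the fingers, y is the direction in which the jaws open and shut (so a half turn about z gives the same grasp; the last joint's range is limited). The gripper opens to 88 mm and grips with 3 to 60 N. Pads are 20 mm wide; open, the fingers measure 115 mm over their backs; the gripper's body (75 mm by 178 mm) begins 61 mm behind the grasp point.
Start: joints at [-1.351, 0.423, 1.63, -0, 1.089, -0.019], TCP at [147.855, -607.243, 222.675] pointing down, gripper open.
Joint ranges: [-3, 3], [-0.9, 2.11], [0.09, 2.58], [-1.31, 4.45], [0.11, 2.69], [-2.54, 2.54]. Speed limits (rad/s): [2.39, 2.39, 3.01, 3.14, 3.14, 3.14].

## Interface

Orientations are given as a rotation vector (axis times angle).
In Python, from workcell import ctrl gives the robot as it stands.
- The arm moves only by the tool play_rows, never from a script. Its argument "increments" is text: rows parted by semicolons, each of 5 numbers parted by spaces: the opening, from 0 (shut) to 1 (fully open), then the shift along the world's x, y, z in m, then the turn about the world's z in degrees. A call has 1 to 20 rows; each row shifts and turns the commanded pose from where the row before left it; what a row does not reach is not made up. A row lasts 1/10 s, in which the tool goes at most 50 mm and 8.59 degrees, less where a joint would pass 70% of its speed; a pose out of reach is approached as far as the arm can. A call is refused whole if a number of a shift passes 0.05 or a number of a turn 8.59, either way. A call with a gripper value outside its range is refused whole. The fingers move at their own pace and stop on an object; the grip force is fixed at half the most. Time passes only in rows, so rows that do not move let the fingers close. It gives the time, the measured TCP pose, the force and the opening at its end, in the units of the state.
- ctrl.get_obs(): the state, without advancing time (a new reading comes with each control period).
- ctrl.get_image(name): name is "scene" or "side" or "wrist"; returns a dict with "img" (400x640x3 uint8, red, green, blue), "range_z" (400x640 float32, mm along the optical axis (not along the pixel's ray), 0 where there is no reading), "vertical_fov" (degrees; the focal length in pixels is half the picture's height over the tangent of half this angle, whatever the lens; pixels are square), "cx", "cy" (the principal point, pixels), "k1" (the pictures are not rectified: a ray, as slopes to the right and down, at radius r is drawn at 1 + k1 r^2 times it, then the intrinsics apply), "origin" and "attitude" of the camera in the world. Camera axes: x right, y down, z forward; pixel columns grow to the right and rows downward; lengths in mm; the calibration is good to about 2 mm. A picture is of the moment at which its call begins.
- ctrl.close_job(): hands the job in, once; it reports no verdict.
The state is a dict: "t": time; "qpos": joint angles; "qvel": joint speeds; "joint_torque": joint torques, N m; "ee_pos": TCP position; "orientation": TCP orientation; "ft_force": force on the tool from outside, world axes, zero at the start; "moment": the same for the moment, N m; "width": finger opening in mm.
Only numpy, scipy, OpenCV 4.12 (cv2) and the standard library are available. Lean on these libraries where they do the work, as an engineer would, in place of code of your own. Each camera call takes 0.05 s, during which the arm holds its last target. There are 200 camera calls.

## Working session

There is one attempt and no reset: what is moved stays moved. The work goes in short steps, Python scripts to look and compute and a tool call to move; the robot and the scene stay as the last step left them, time stands still between calls to the robot, and variables do not carry over. Pictures are saved under pics/ and viewed, on a budget of 10 in all, crops included, one or two more only if the job needs it, and the job is handed in when it is done.

Besides the shell and the picture viewer there is one more tool, called after "Emit:" as a command line: name --argument value ..., lists and objects as JSON in quotes. play_rows: Moves the arm, as the interface text tells. Its arguments: {"type":"object","properties":{"increments":{"type":"string"}},"required":["increments"]}

```bash
mkdir -p pics; cat > h.py <<'E'
import numpy as np, cv2
from scipy.spatial.transform import Rotation as R
from workcell import ctrl
def grab(n):
    d=ctrl.get_image(n); np.save(f'pics/{n}.npy',d,allow_pickle=True); return d
def load(n): return np.load(f'pics/{n}.npy',allow_pickle=True).item()
def cam(d):
    f=200/np.tan(np.radians(d['vertical_fov'])/2)
    K=np.array([[f,0,d['cx']],[0,f,d['cy']],[0,0,1.]])
    a=np.array(d['attitude'],float)
    Rm=a if a.shape==(3,3) else R.from_rotvec(a).as_matrix()
    return K,np.array([d['k1'],0,0,0.]),Rm,np.array(d['origin'],float)
def rays(d,uv):
    K,D,Rm,o=cam(d)
    s=cv2.undistortPoints(np.array(uv,float).reshape(-1,1,2),K,D).reshape(-1,2)
    return np.c_[s,np.ones(len(s))]@Rm.T,o
def onplane(d,uv,z):
    r,o=rays(d,uv); return o+r*((z-o[2])/r[:,2])[:,None]
def depthpts(d,uv):
    uv=np.array(uv); r,o=rays(d,uv); z=d['range_z'][uv[:,1].astype(int),uv[:,0].astype(int)]
    return o+r*z[:,None]
def cloud(d):
    v,u=np.mgrid[0:400,0:640]; uv=np.c_[u.ravel(),v.ravel()]
    return depthpts(d,uv).reshape(400,640,3)
E
python3 - <<'E'
from h import *
for n in ['scene','side','wrist']:
    d=grab(n); cv2.imwrite(f'pics/{n}0.png',d['img'][:,:,::-1]); print(n,d['vertical_fov'],d['k1'],d['origin'],d['attitude'])
print(ctrl.get_obs(),ctrl.tcp_to_grasp)
E
```

```text
scene 48.916508886822704 -0.055561324215667916 [-86.70710544 468.28614413 958.02927885] [-0.99042285  2.412517   -1.05753627]
side 54.09325902217959 -0.062484844226446165 [  379.04548317 -1221.73533246   828.24242962] [-2.14061926  0.18989693 -0.08620408]
wrist 70.72066876604785 0.015585926191480883 [ 218.51838407 -590.6572616   384.11863476] [ 2.29186389 -1.80095166 -0.25015441]
{'t': 0.15, 'qpos': array([-1.35101283e+00,  4.23645098e-01,  1.63047746e+00, -1.51701151e-05,
        1.08862604e+00, -1.89834975e-02]), 'qvel': array([ 0.00031464, -0.0014018 , -0.00338024,  0.00140795,  0.00094779,
        0.00065885]), 'joint_torque': array([ 2.15587045e-05, -5.44982708e+01, -2.73918647e+01,  6.44266326e-02,
        2.05113710e-02, -5.57471799e-05]), 'ee_pos': array([ 147.75448336, -606.84972141,  222.10743303]), 'orientation': array([-3.11808966e+00, -3.74038202e-01,  2.02920404e-04]), 'ft_force': array([ 0.51497271, -0.95084802, -0.03096447]), 'moment': array([ 0.01810379, -0.05280171,  0.00666543]), 'width': 87.64710847860384} 18.700000000000003
```

View pics/scene0.png

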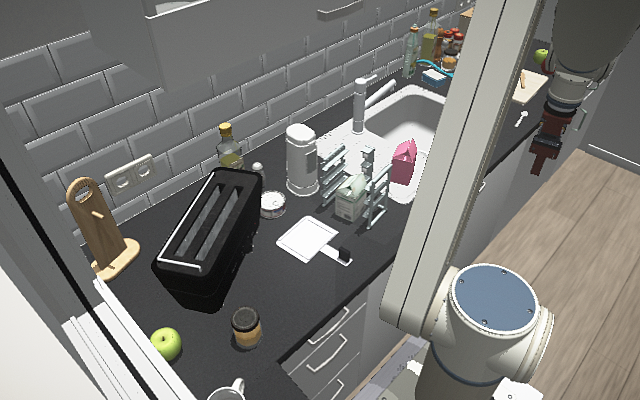

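View pics/side0.png

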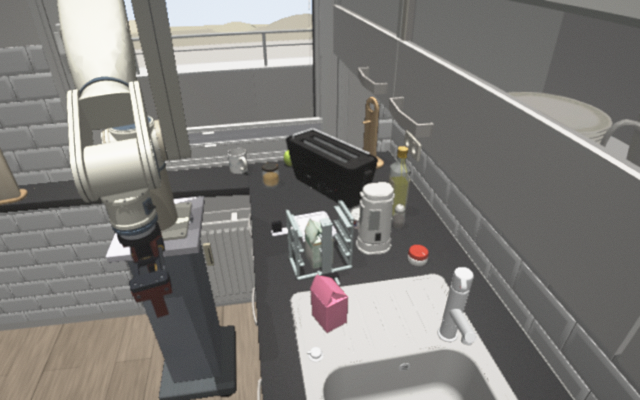

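The scene view shows the sheet at about (310,238) with its black grip at (344,254). The rack is at (350,185) with the gabled tea box (143 mm) standing in it, so only the top rails (165 mm) clear it. The jar is at (246,328) and the tin at (272,204). The side view shows the rack from its stop end at (318,245), with the pink decoy at (328,303).

```bash
python3 - <<'E'
from h import *
d=load('scene'); C=cloud(d); im=d['img'].astype(int)
v,u=np.mgrid[0:400,0:640]
# sheet: bright, z~0..12
m=(im.min(2)>150)&(abs(C[:,:,2])<15)&(u>265)&(u<360)&(v>205)&(v<275)
n,l,s,c=cv2.connectedComponentsWithStats(m.astype(np.uint8)); i=1+s[1:,4].argmax(); print('sheet px',s[i])
ct=max(cv2.findContours((l==i).astype(np.uint8),0,2)[0],key=cv2.contourArea)[:,0]
P=onplane(d,ct,4)[:,:2].astype(np.float32)
M=cv2.morphologyEx((l==i).astype(np.uint8),cv2.MORPH_OPEN,np.ones((15,15)))
ct2=max(cv2.findContours(M,0,2)[0],key=cv2.contourArea)[:,0]
print('plate rect',cv2.minAreaRect(onplane(d,ct2,4)[:,:2].astype(np.float32)))
print('all rect',cv2.minAreaRect(P))
g=(im.max(2)<70)&(C[:,:,2]>15)&(C[:,:,2]<60)&(u>325)&(u<365)&(v>235)&(v<275)
Q=C[g]; print('grip',len(Q),Q.mean(0),Q.min(0),Q.max(0)); print('grip top',C[g&(C[:,:,2]>42)].mean(0),cv2.minAreaRect(C[g&(C[:,:,2]>42)][:,:2].astype(np.float32)))
# rack
for n in ['scene','side']:
    d=load(n);C=cloud(d)
    c=C[175,350] if n=='scene' else C[240,318]
    print(n,c)
np.save('pics/c.npy',C)
d=load('scene')
a=cv2.resize(d['img'][120:280,250:450],None,fx=3.6,fy=3.6,interpolation=cv2.INTER_CUBIC)
d=load('side')
b=cv2.resize(d['img'][185:300,250:410],None,fx=4.5,fy=4.5,interpolation=cv2.INTER_CUBIC)
cv2.imwrite('pics/sc1.png',a[:,:,::-1]);cv2.imwrite('pics/si1.png',b[:,:,::-1])
E
```

```text
sheet px [ 276  216   77   50 1798]
plate rect ((558.5613403320312, -117.97270965576172), (74.91341400146484, 122.54366302490234), 44.62302780151367)
all rect ((507.75335693359375, -126.22515869140625), (216.73976135253906, 151.8310089111328), 5.546257019042969)
grip 117 [ 416.63935693 -131.71485552   34.88164293] [ 402.06799293 -141.79103191   15.15210482] [ 435.51188215 -124.67442152   48.06671163]
grip top [ 420.1201176  -133.5688521    44.89449272] ((419.8103332519531, -133.84207153320312), (31.70987319946289, 12.130605697631836), 1.8472100496292114)
scene [ 655.76616146 -430.44641639   -2.95650225]
side [ 529.98996026 -327.54970548  100.03412615]
```

View pics/sc1.png

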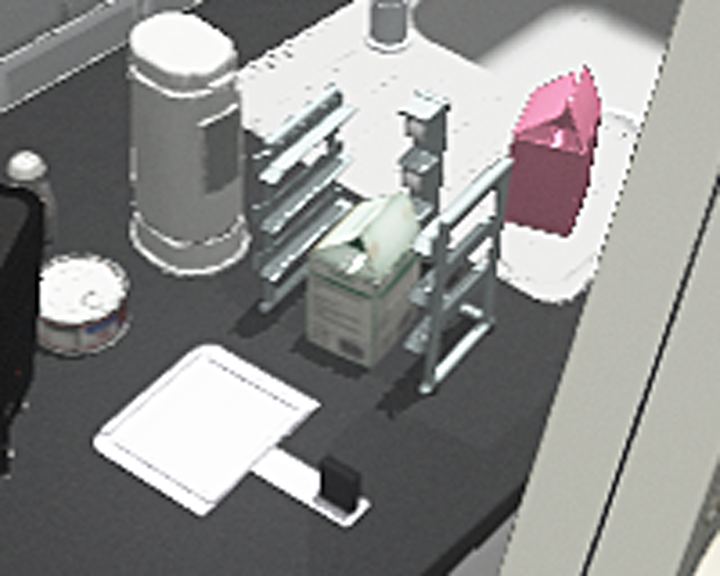

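View pics/si1.png

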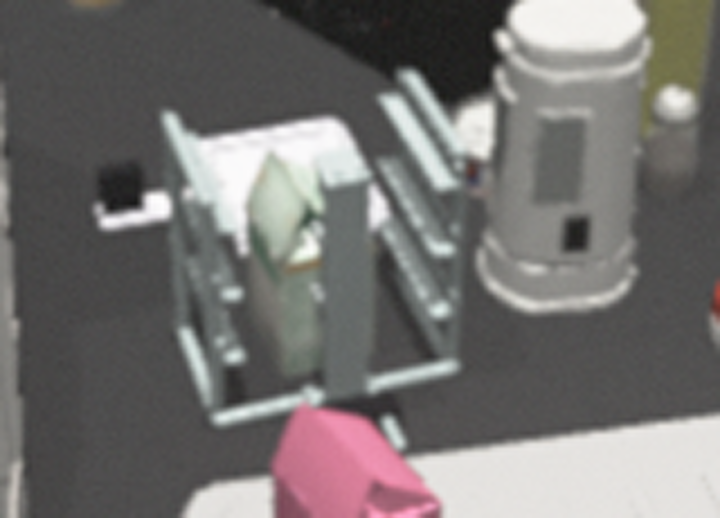

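```bash
python3 - <<'E'
from h import *
o=ctrl.get_obs(); Rm=R.from_rotvec(o['orientation']).as_matrix(); print('tool x',Rm[:,0],'tool y',Rm[:,1])
pts=[]
for n in ['scene','side']:
    d=load(n);C=cloud(d);im=d['img'].astype(int)
    X,Y,Z=C[...,0],C[...,1],C[...,2]
    box=(X>430)&(X<720)&(Y>-420)&(Y<-190)
    for lo,hi in [(150,172),(172,192),(192,206)]:
        m=box&(Z>lo)&(Z<hi); 
        nn,l,s,c=cv2.connectedComponentsWithStats(m.astype(np.uint8))
        for i in range(1,nn):
            if s[i,4]<8: continue
            p=C[l==i]; print(n,lo,s[i],p.mean(0).round(),cv2.minAreaRect(p[:,:2].astype(np.float32)))
    # tea box top, toaster, canister heights
    for nm,b in dict(toaster=(500,800,-120,260),canister=(640,780,-330,-180)).items():
        m=(X>b[0])&(X<b[1])&(Y>b[2])&(Y<b[3])&(Z>60)&(Z<400)
        p=C[m]; 
        if len(p): print(n,nm,len(p),np.percentile(p,[2,98],axis=0).round())
E
```

```text
tool x [9.71628661e-01 2.36511616e-01 8.51245023e-06] tool y [ 0.23651147 -0.97162801 -0.00115599]
scene 150 [292 146  25  16 144] [ 688. -250.  161.] ((689.6564331054688, -260.6937255859375), (81.17129516601562, 36.91606521606445), 70.92572021484375)
scene 150 [320 148  29  24 184] [ 609. -295.  165.] ((608.8019409179688, -298.818359375), (19.02235221862793, 121.33624267578125), 5.510925769805908)
scene 150 [364 155  10   8  35] [ 538. -377.  160.] ((538.990966796875, -371.5418701171875), (24.388416290283203, 24.167409896850586), 29.088903427124023)
scene 150 [364 166  22  26  75] [ 460. -285.  163.] ((462.3252258300781, -316.94146728515625), (23.83753776550293, 117.87057495117188), 9.029385566711426)
scene 150 [375 168  16  16  44] [ 459. -344.  164.] ((455.5157775878906, -331.6382751464844), (10.606094360351562, 76.37547302246094), 9.650947570800781)
scene 172 [292 143  24  13 146] [ 689. -251.  181.] ((689.669189453125, -261.08935546875), (77.45796966552734, 36.58506774902344), 71.97928619384766)
scene 172 [320 143  25  23 147] [ 616. -296.  181.] ((617.6519165039062, -298.085815
[... 1901 characters left out ...]
2  25  67] [ 455. -333.  184.] ((453.818359375, -321.5193176269531), (7.206006050109863, 113.47447967529297), 7.531304836273193)
side 172 [320 223  12  10  70] [ 542. -383.  182.] ((537.34423828125, -379.7489013671875), (21.883745193481445, 36.225074768066406), 49.35483169555664)
side 192 [362 195  19  10  77] [ 694. -295.  199.] ((691.9025268554688, -293.652099609375), (19.396869659423828, 59.94767379760742), 48.514404296875)
side 192 [319 217  13  10  89] [ 542. -372.  197.] ((541.6508178710938, -367.7574768066406), (28.454662322998047, 37.77402877807617), 5.248417377471924)
side toaster 3879 [[515. -80.  65.]
 [780. 241. 195.]]
side canister 1786 [[ 670. -314.   64.]
 [ 761. -245.  225.]]
```

Rack centre is about (536,-313), yaw about 7.4°. The sheet heads 185.4°, with the grip at (420,-134). I'm moving above the grip with the half-turn that keeps joint 6 in range later.

Emit:
play_rows --increments "1 0.01386 0.02371 -0.003 8.585;1 0.01386 0.02371 -0.003 8.585;1 0.01386 0.02371 -0.003 8.585;1 0.01386 0.02371 -0.003 8.585;1 0.01386 0.02371 -0.003 8.585;1 0.01386 0.02371 -0.003 8.585;1 0.01386 0.02371 -0.003 8.585;1 0.01386 0.02371 -0.003 8.585;1 0.01386 0.02371 -0.003 8.585;1 0.01386 0.02371 -0.003 8.585;1 0.01386 0.02371 -0.003 8.585;1 0.01386 0.02371 -0.003 8.585;1 0.01386 0.02371 -0.003 8.585;1 0.01386 0.02371 -0.003 8.585;1 0.01386 0.02371 -0.003 8.585;1 0.01386 0.02371 -0.003 8.585;1 0.01386 0.02371 -0.003 8.585;1 0.01386 0.02371 -0.003 8.585;1 0.01386 0.02371 -0.003 8.585;1 0.01386 0.02371 -0.003 8.585"

```text
t: 2.15
ee_pos: [425.4, -132.0, 162.5]
orientation: [0.157, -3.138, -0.0]
ft_force: [1.0, -0.2, -0.1]
width: 87.8
```

```bash
python3 - <<'E'
from h import *
o=ctrl.get_obs(); Rm=R.from_rotvec(o['orientation']).as_matrix(); print(o['ee_pos'],o['qpos'],np.degrees(np.arctan2(Rm[1,1],Rm[0,1])))
d=grab('wrist'); cv2.imwrite('pics/w1.png',d['img'][:,:,::-1])
C=cloud(d);im=d['img'].astype(int)
m=(C[:,:,2]>40)&(C[:,:,2]<52)&(abs(C[:,:,0]-420)<35)&(abs(C[:,:,1]+134)<30)
p=C[m]; print(len(p),p.mean(0),cv2.minAreaRect(p[:,:2].astype(np.float32)))
m=(im.min(2)>150)&(abs(C[:,:,2])<14)
nn,l,s,c=cv2.connectedComponentsWithStats(m.astype(np.uint8)); i=1+s[1:,4].argmax(); print(s[i])
ct=max(cv2.findContours((l==i).astype(np.uint8),0,2)[0],key=cv2.contourArea)[:,0]
print(cv2.minAreaRect(onplane(d,ct,4)[:,:2].astype(np.float32)))
E
```

```text
[ 425.43462519 -131.95742255  162.50149082] [-3.27459547e-01  2.53111546e-01  2.06168224e+00 -4.09700590e-05
  8.26887012e-01 -1.99839757e+00] 95.73928627634648
379 [ 417.52395922 -137.68561138   45.41720253] ((418.1309814453125, -137.7295684814453), (33.724700927734375, 11.436643600463867), 5.83466100692749)
[ 260  173  123  125 7344]
((480.8347473144531, -128.83258056640625), (161.84132385253906, 152.6864776611328), 5.750941753387451)
```

View pics/w1.png

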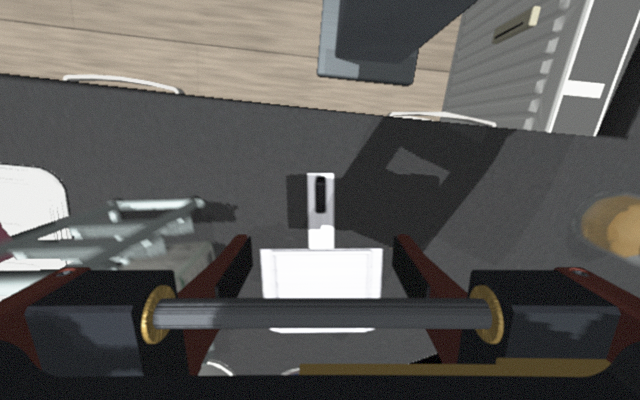

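The wrist view shows the fin at (320,195), midway between the fingers, with the plate below it. I'm descending and gripping.

Emit:
play_rows --increments "1 -0.0015 -0.0035 -0.025 0;1 0 0 -0.03 0;1 0 0 -0.03 0;1 0 0 -0.03 0;1 0 0 -0.02 0;1 0 0 -0.01 0;1 0 0 -0.0075 0;1 0 0 0 0;0 0 0 0 0;0 0 0 0 0;0 0 0 0 0;0 0 0 0 0;0 0 0 0 0;0 0 0 0 0;0 0 0 0 0;0 0 0 0 0;0 0 0 0 0;0 0 0 0 0;0 0 0 0 0;0 0 0 0 0"

```text
t: 4.2
ee_pos: [423.5, -136.5, 10.1]
orientation: [0.147, -3.138, -0.0]
ft_force: [-0.6, 0.7, -0.6]
width: 11.9
```

Emit:
play_rows --increments "0 0 0 0.005 0;0 0 0 0.01 0;0 0 0 0.02 0;0 0 0 0.03 0;0 0 0 0.03 0;0 0 0 0.03 0;0 0 0 0.03 0;0 0 0 0.03 0;0 0 0 0.03 0;0 0 0 0.02 0;0 0 0 0.015 0;0 0 0 0 0"

```text
t: 5.4
ee_pos: [424.3, -136.8, 262.6]
orientation: [-0.147, 3.134, -0.003]
ft_force: [0.4, 0.3, -2.1]
width: 12.0
```

```bash
python3 - <<'E'
from h import *
o=ctrl.get_obs(); print(o['ee_pos'],o['ft_force'],o['moment'],o['width'])
C0=cloud(load('scene'))
for lo in range(-100,200,25):
    m=(C0[...,1]>lo)&(C0[...,1]<lo+25)&(C0[...,2]>60)&(C0[...,2]<230)&(C0[...,0]>400)&(C0[...,0]<850)
    if m.sum()>5: print('toaster y',lo,np.percentile(C0[m][:,0],[1,99]).round(),C0[m][:,2].max().round())
for n in ['scene','side']:
    d=grab(n); cv2.imwrite(f'pics/{n}2.png',d['img'][:,:,::-1])
    C=cloud(d);im=d['img'].astype(int)
    m=(im.min(2)>150)&(C[...,2]>200)&(C[...,2]<300)&(C[...,0]>440)&(C[...,0]<640)&(abs(C[...,1]+120)<110)
    p=C[m]; 
    if len(p)<50: print(n,len(p));continue
    c=p.mean(0); u,s,vt=np.linalg.svd(p-c,full_matrices=False); N=vt[2]*np.sign(vt[2,2]); print(n,len(p),c,'normal',N,'tilt deg',np.degrees(N[:2]))
a=load('scene')['img'][60:300,150:470]; cv2.imwrite('pics/s2.png',cv2.resize(a,None,fx=2.4,fy=2.4)[:,:,::-1])
E
```

```text
[ 424.26873899 -136.82732455  262.60148271] [ 0.36745283  0.31980147 -2.11596667] [0.03647599 0.04975335 0.0320569 ] 12.01672831211693
toaster y -100 [679. 850.] 228.0
toaster y -75 [660. 849.] 198.0
toaster y -50 [645. 785.] 193.0
toaster y -25 [630. 799.] 193.0
toaster y 0 [615. 790.] 202.0
toaster y 25 [595. 775.] 203.0
toaster y 50 [585. 760.] 204.0
toaster y 75 [570. 744.] 204.0
toaster y 100 [555. 732.] 204.0
toaster y 125 [541. 715.] 203.0
toaster y 150 [409. 701.] 203.0
toaster y 175 [403. 687.] 203.0
scene 1412 [ 555.14227921 -107.60810097  257.12757254] normal [-0.00579567 -0.00156576  0.99998198] tilt deg [-0.33206726 -0.08971132]
side 912 [ 545.94210722 -131.8094039   255.46023992] normal [-0.00508918 -0.00329603  0.99998162] tilt deg [-0.29158844 -0.18884878]
```

View pics/s2.png

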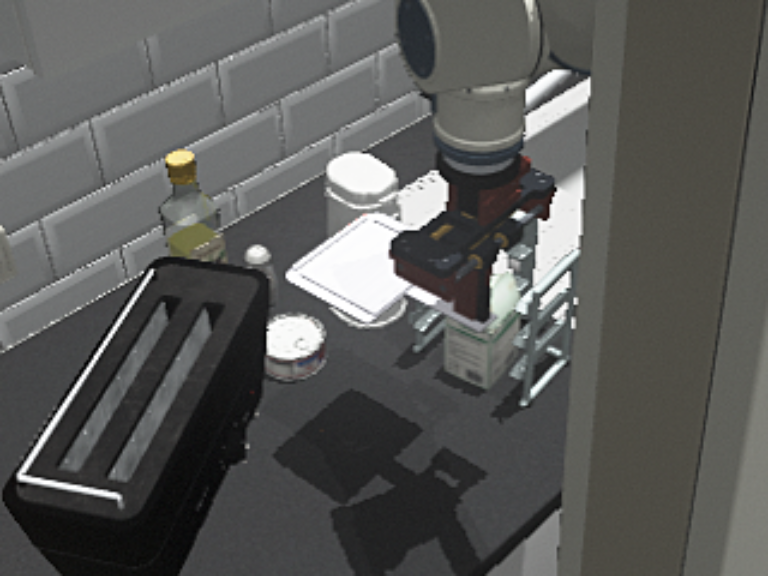

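The sheet hangs level (about 0.3° of tilt). I'm turning it towards the rack mouth at a safe height.

Emit:
play_rows --increments "0 0.0069 0.0091 0 -4;0 0.0069 0.0091 0 -8;0 0.0069 0.0091 0 -8;0 0.0069 0.0091 0 -8;0 0.0069 0.0091 0 -8;0 0.0069 0.0091 0 -8;0 0.0069 0.0091 0 -8;0 0.0069 0.0091 0 -8;0 0.0069 0.0091 0 -8;0 0.0069 0.0091 0 -8;0 0.0069 0.0091 0 -8;0 0 0 0 -4;0 0 0 -0.02 0;0 0 0 -0.02 0;0 0 0 0 0;0 0 0 0 0"

```text
t: 7.1
ee_pos: [498.8, -36.3, 219.4]
orientation: [-2.072, -2.358, 0.002]
ft_force: [0.4, -0.2, -1.6]
width: 11.9
```

```bash
cat > m.py <<'E'
from h import *
import sys
tag=sys.argv[1]; zt=float(sys.argv[2])  # expected plate top z
o=ctrl.get_obs(); Rm=R.from_rotvec(o['orientation']).as_matrix()
print('tcp',o['ee_pos'].round(1),'yaw',np.degrees(np.arctan2(Rm[1,1],Rm[0,1])).round(2),'F',o['ft_force'].round(1),'q',o['qpos'].round(2))
for n in ['scene','side']:
    d=grab(n); C=cloud(d);im=d['img'].astype(int)
    cv2.imwrite(f'pics/{n}_{tag}.png',d['img'][:,:,::-1])
    m=(im.min(2)>110)&(abs(C[...,2]-zt)<12)&(C[...,0]>400)&(C[...,0]<660)&(C[...,1]>-240)&(C[...,1]<0)
    m=m.astype(np.uint8); nn,l,s,c=cv2.connectedComponentsWithStats(m); i=1+s[1:,4].argmax()
    p=C[l==i]; N=np.linalg.svd(p-p.mean(0),full_matrices=False)[2][2]; N*=np.sign(N[2])
    ct=max(cv2.findContours((l==i).astype(np.uint8),0,2)[0],key=cv2.contourArea)[:,0]
    P=onplane(d,ct,p[:,2].mean()); r=cv2.minAreaRect(P[:,:2].astype(np.float32))
    print(n,s[i],'z',p[:,2].mean().round(1),'N',N.round(4),'rect',np.round(r[0],1),np.round(r[1],1),round(r[2],1))
    # side edges: contour lines along sheet y
    a=np.radians(7.4); ex=np.array([np.cos(a),np.sin(a)]); ey=np.array([-ex[1],ex[0]]); O=np.array([535.9,-313.7])
    q=np.c_[(P[:,:2]-O)@ex,(P[:,:2]-O)@ey]; print('  sheet in rack frame x',np.percentile(q[:,0],[0,3,97,100]).round(1),'y',np.percentile(q[:,1],[0,3,97,100]).round(1))
    for k in range(70,200,20):
        w=q[abs(q[:,1]-k)<10]
        if len(w): print('   y',k,'x',w[:,0].min().round(1),w[:,0].max().round(1))
E
python3 m.py 3 226
python3 - <<'E'
import cv2,numpy as np
a=cv2.imread('pics/scene_3.png')[90:270,220:460];b=cv2.imread('pics/side_3.png')[170:290,240:400]
cv2.imwrite('pics/c3.png',np.hstack([cv2.resize(a,(400,300)),cv2.resize(b,(400,300))]))
E
```

```text
tcp [498.8 -36.3 219.4] yaw 7.38 F [ 0.4 -0.2 -1.6] q [-0.1   0.25  1.9   0.    1.   -0.23]
scene [312 162  46  41 221] z 215.9 N [ 7.0e-04 -2.6e-03  1.0e+00] rect [ 510.6 -166.7] [139.5 120.5] 4.7
  sheet in rack frame x [-76.9 -67.6  59.3  62.3] y [ 90.1  90.8 208.1 211.1]
   y 90 x -59.2 57.6
   y 110 x -64.1 62.3
   y 130 x -76.9 61.4
   y 150 x -69.1 -60.5
   y 170 x -67.5 -55.4
   y 190 x -67.8 -55.8
side [281 169  47  25 387] z 215.6 N [-1.e-03 -3.e-04  1.e+00] rect [ 514.  -168.2] [144.1 125.6] 7.2
  sheet in rack frame x [-75.2 -73.6  68.   69.2] y [ 84.5  85.8 208.2 209.9]
   y 90 x -75.2 54.5
   y 110 x -74.1 64.1
   y 130 x -72.9 68.1
   y 150 x -70.2 69.1
   y 170 x -69.0 67.2
   y 190 x -63.3 69.2
```

View pics/c3.png

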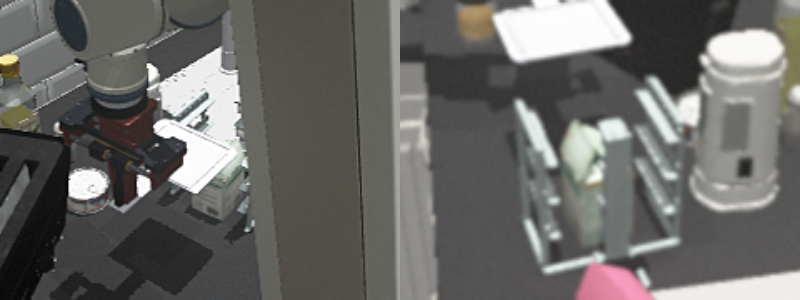

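The sheet is square in front of the rack mouth, and its rear edge is about 20 mm clear of the lead-ins. I'm lowering to the top-rail level, nudging about 1.3 mm in +x and re-measuring.

Emit:
play_rows --increments "0 0.0013 0.0002 -0.01 0;0 0 0 -0.015 0;0 0 0 -0.011 0;0 0 0 -0.0055 0;0 0 0 0 0;0 0 0 0 0;0 0 0 0 0"

```text
t: 7.9
ee_pos: [501.2, -36.3, 179.2]
orientation: [2.073, 2.359, 0.001]
ft_force: [0.5, 0.6, -2.1]
width: 11.8
```

```bash
python3 m.py 4 174 ; python3 - <<'E'
import cv2,numpy as np
b=cv2.imread('pics/side_4.png')[165:285,270:370]
cv2.imwrite('pics/c4.png',cv2.resize(b,None,fx=5,fy=5,interpolation=cv2.INTER_CUBIC))
E
```

```text
tcp [501.2 -36.3 179.2] yaw 7.38 F [ 0.5  0.6 -2.1] q [-0.1   0.3   1.93 -0.    0.9  -0.22]
scene [ 311  172   48   45 1022] z 173.2 N [-0.0014  0.0017  1.    ] rect [ 517.8 -166.7] [150.5 121.6] 7.6
  sheet in rack frame x [-74.4 -67.9  72.2  76.4] y [ 87.3  87.4 208.5 208.8]
   y 90 x -67.0 72.3
   y 110 x -73.6 76.4
   y 130 x -1.9 69.8
   y 150 x -16.4 54.5
   y 170 x -25.5 -25.5
side [ 279  172   53   34 1043] z 173.0 N [-3.5e-03 -6.0e-04  1.0e+00] rect [ 511.1 -129.6] [147.2 203.7] 7.3
  sheet in rack frame x [-74.6 -74.1  72.3  72.7] y [ 84.   84.4 272.8 287.6]
   y 90 x -74.6 67.9
   y 110 x -73.6 72.6
   y 130 x -74.3 72.4
   y 150 x -73.2 72.2
   y 170 x -73.6 72.0
   y 190 x -74.2 71.8
```

View pics/c4.png

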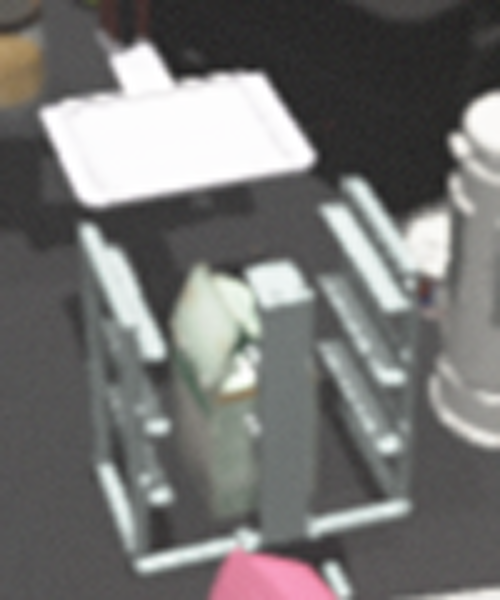

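The sheet is centred on the rack to within about 0.5 mm in both views, its yaw matches, and its underside is 4 mm above the ledges. I'm entering slowly.

Emit:
play_rows --increments "0 0.00064 -0.00496 0 0;0 0.00064 -0.00496 0 0;0 0.00064 -0.00496 0 0;0 0.00064 -0.00496 0 0;0 0.00064 -0.00496 0 0;0 0.00064 -0.00496 0 0;0 0.00064 -0.00496 0 0;0 0.00064 -0.00496 0 0;0 0 0 0 0"

```text
t: 8.9
ee_pos: [506.0, -76.5, 178.7]
orientation: [2.074, 2.359, 0.0]
ft_force: [-0.6, 0.5, -2.4]
width: 11.9
```

Emit:
play_rows --increments "0 0.00064 -0.00496 0 0;0 0.00064 -0.00496 0 0;0 0.00064 -0.00496 0 0;0 0.00064 -0.00496 0 0;0 0.00064 -0.00496 0 0;0 0.00064 -0.00496 0 0;0 0 0 0 0"

```text
t: 9.6
ee_pos: [509.8, -106.3, 178.7]
orientation: [2.074, 2.359, 0.0]
ft_force: [-0.1, 0.6, -1.9]
width: 11.8
```

Emit:
play_rows --increments "0 0.00064 -0.00496 0 0;0 0.00064 -0.00496 0 0;0 0.00064 -0.00496 0 0;0 0.00064 -0.00496 0 0;0 0 0 -0.001 0;0 0 0 -0.001 0;0 0 0 -0.0005 0;0 0 0 0 0"

```text
t: 10.4
ee_pos: [512.1, -125.3, 176.0]
orientation: [-2.073, -2.36, 0.0]
ft_force: [0.1, -0.4, -2.1]
width: 11.7
```

Emit:
play_rows --increments "0 0 0 -0.0005 0;0 0 0 -0.0003 0;0 0 0 0 0;0 0 0 0 0"

```text
t: 10.8
ee_pos: [512.4, -125.5, 175.5]
orientation: [2.074, 2.36, 0.0]
ft_force: [-0.1, -0.1, -1.5]
width: 11.7
```

Emit:
play_rows --increments "0 0 0 -0.0004 0;0 0 0 0 0;0 0 0 0 0"

```text
t: 11.1
ee_pos: [512.4, -125.6, 175.2]
orientation: [2.073, 2.36, 0.0]
ft_force: [0.4, 0.9, 0.4]
width: 11.6
```

Emit:
play_rows --increments "0 0 0 -0.0003 0;0 0 0 0 0;0 0 0 0 0"

```text
t: 11.4
ee_pos: [512.5, -125.6, 174.9]
orientation: [2.073, 2.36, 0.0]
ft_force: [-1.6, 1.3, 2.7]
width: 12.1
```

The sheet is touching the ledges. I'm easing up a little and sliding in.

Emit:
play_rows --increments "0 0 0 0.0003 0;0 0.00039 -0.00298 0 0;0 0.00039 -0.00298 0 0;0 0.00039 -0.00298 0 0;0 0.00039 -0.00298 0 0;0 0.00039 -0.00298 0 0;0 0 0 0 0"

```text
t: 12.1
ee_pos: [514.4, -141.1, 175.0]
orientation: [2.074, 2.359, -0.0]
ft_force: [-0.1, -1.1, 2.2]
width: 12.1
```

Emit:
play_rows --increments "0 0.00026 -0.00198 0 0;0 0.00026 -0.00198 0 0;0 0.00026 -0.00198 0 0;0 0.00026 -0.00198 0 0;0 0.00026 -0.00198 0 0;0 0 0 0 0"

```text
t: 12.7
ee_pos: [515.6, -150.7, 175.0]
orientation: [2.074, 2.359, -0.0]
ft_force: [0.1, 0.6, 3.6]
width: 11.7
```

Emit:
play_rows --increments "0 0.00026 -0.00198 0 0;0 0.00026 -0.00198 0 0;0 0.00026 -0.00198 0 0;0 0 0 0 0"

```text
t: 13.1
ee_pos: [516.4, -156.6, 175.0]
orientation: [2.074, 2.359, -0.0]
ft_force: [-0.2, 1.4, 4.2]
width: 11.5
```

Emit:
play_rows --increments "0 0 0 0.0003 0;0 0.00013 -0.00099 0 0;0 0.00013 -0.00099 0 0;0 0.00013 -0.00099 0 0;0 0.00013 -0.00099 0 0;0 0 0 0 0"

```text
t: 13.7
ee_pos: [516.7, -160.4, 175.2]
orientation: [-2.074, -2.36, 0.0]
ft_force: [-0.2, 0.2, 0.9]
width: 11.8
```

Emit:
play_rows --increments "0 0.00013 -0.00099 0 0;0 0.00013 -0.00099 0 0;0 0.00013 -0.00099 0 0;0 0 0 0 0"

```text
t: 14.1
ee_pos: [517.2, -163.4, 175.2]
orientation: [-2.074, -2.36, 0.0]
ft_force: [0.7, -0.1, 0.1]
width: 11.9
```

Emit:
play_rows --increments "0 0.00013 -0.00099 0 0;0 0.00013 -0.00099 0 0;0 0.00013 -0.00099 0 0;0 0 0 0 0"

```text
t: 14.5
ee_pos: [517.5, -165.9, 175.3]
orientation: [-2.074, -2.359, -0.0]
ft_force: [-0.7, 3.4, 1.5]
width: 11.9
```

Emit:
play_rows --increments "0 0.00013 -0.00099 0 0;0 0 0 0 0"

```text
t: 14.7
ee_pos: [517.6, -166.6, 175.3]
orientation: [-2.073, -2.359, -0.001]
ft_force: [-1.3, 6.6, 2.7]
width: 12.4
```

Emit:
play_rows --increments "0 0.00013 -0.00099 0 0;0 0 0 0 0"

```text
t: 14.9
ee_pos: [517.7, -167.3, 175.3]
orientation: [-2.073, -2.359, -0.001]
ft_force: [-1.1, 6.3, 3.2]
width: 11.8
```

Emit:
play_rows --increments "0 0.00013 -0.00099 0 0;0 0 0 0 0"

```text
t: 15.1
ee_pos: [517.8, -168.4, 175.3]
orientation: [-2.073, -2.359, -0.001]
ft_force: [-1.0, 5.4, 2.7]
width: 12.0
```

Emit:
play_rows --increments "0 0.00013 -0.00099 0 0;0 0 0 0 0"

```text
t: 15.3
ee_pos: [518.0, -169.6, 175.3]
orientation: [-2.073, -2.359, -0.001]
ft_force: [-0.7, 5.2, 2.8]
width: 11.9
```

Emit:
play_rows --increments "0 0.00013 -0.00099 0 0;0 0 0 0 0"

```text
t: 15.5
ee_pos: [518.1, -170.7, 175.3]
orientation: [-2.073, -2.359, -0.0]
ft_force: [-1.5, 4.2, 2.0]
width: 11.4
```

Emit:
play_rows --increments "0 0.00013 -0.00099 0 0;0 0 0 0 0"

```text
t: 15.7
ee_pos: [518.3, -171.9, 175.2]
orientation: [-2.074, -2.36, -0.0]
ft_force: [-0.3, 3.7, 1.8]
width: 12.0
```

Emit:
play_rows --increments "0 0.00013 -0.00099 0 0;0 0 0 0 0"

```text
t: 15.9
ee_pos: [518.5, -173.2, 175.2]
orientation: [-2.074, -2.36, 0.0]
ft_force: [-0.2, 3.1, 0.6]
width: 11.5
```

Emit:
play_rows --increments "0 0.00013 -0.00099 0 0;0 0 0 0 0"

```text
t: 16.1
ee_pos: [518.6, -174.3, 175.2]
orientation: [2.074, 2.36, -0.0]
ft_force: [-0.1, 3.5, 1.1]
width: 11.9
```

Emit:
play_rows --increments "0 0.00013 -0.00099 0 0;0 0 0 0 0"

```text
t: 16.3
ee_pos: [518.8, -175.3, 175.2]
orientation: [2.074, 2.36, -0.0]
ft_force: [-0.5, 2.0, 0.4]
width: 11.8
```

Emit:
play_rows --increments "0 0.00013 -0.00099 0 0;0 0 0 0 0"

```text
t: 16.5
ee_pos: [518.9, -176.3, 175.2]
orientation: [2.074, 2.36, -0.0]
ft_force: [-0.3, 1.7, 0.3]
width: 12.0
```

Emit:
play_rows --increments "0 0.00013 -0.00099 0 0;0 0 0 0 0"

```text
t: 16.7
ee_pos: [519.1, -177.2, 175.3]
orientation: [2.074, 2.36, -0.0]
ft_force: [-0.1, 1.2, -0.0]
width: 12.0
```

Emit:
play_rows --increments "0 0.00013 -0.00099 0 0;0 0 0 0 0"

```text
t: 16.9
ee_pos: [519.2, -178.2, 175.3]
orientation: [2.074, 2.36, -0.0]
ft_force: [-0.6, 1.2, -0.6]
width: 11.8
```

Emit:
play_rows --increments "0 0.00013 -0.00099 0 0;0 0.00013 -0.00099 0 0;0 0.00013 -0.00099 0 0;0 0.00013 -0.00099 0 0;0 0 0 0 0"

```text
t: 17.4
ee_pos: [519.7, -182.4, 175.2]
orientation: [2.074, 2.36, -0.0]
ft_force: [-0.7, -0.9, -0.8]
width: 11.7
```

Emit:
play_rows --increments "0 0.00013 -0.00099 0 0;0 0.00013 -0.00099 0 0;0 0 0 0 0"

```text
t: 17.7
ee_pos: [520.0, -184.2, 175.3]
orientation: [2.074, 2.36, -0.0]
ft_force: [0.4, -1.5, -1.1]
width: 11.8
```

Emit:
play_rows --increments "0 0.00013 -0.00099 0 0;0 0 0 0 0"

```text
t: 17.9
ee_pos: [520.1, -184.9, 175.3]
orientation: [-2.074, -2.36, -0.0]
ft_force: [0.1, 0.8, 0.1]
width: 12.0
```

Emit:
play_rows --increments "0 0.00013 -0.00099 0 0;0 0 0 0 0"

```text
t: 18.1
ee_pos: [520.2, -185.9, 175.3]
orientation: [-2.074, -2.36, -0.0]
ft_force: [-0.1, 2.3, 0.4]
width: 12.0
```

The catch has been passed: force fell through zero (pulled in at -1.5 N) and is now rising. I'm feeling for the column.

Emit:
play_rows --increments "0 0.00013 -0.00099 0 0;0 0 0 0 0"

```text
t: 18.3
ee_pos: [520.3, -187.0, 175.3]
orientation: [-2.074, -2.36, -0.0]
ft_force: [-0.2, 2.3, 0.9]
width: 12.0
```

Emit:
play_rows --increments "0 0.00007 -0.0005 0 0;0 0 0 0 0"

```text
t: 18.5
ee_pos: [520.4, -187.5, 175.3]
orientation: [2.074, 2.36, 0.0]
ft_force: [-0.7, 2.4, 0.3]
width: 11.9
```

Emit:
play_rows --increments "0 0.00007 -0.0005 0 0;0 0 0 0 0"

```text
t: 18.7
ee_pos: [520.4, -187.8, 175.3]
orientation: [-2.074, -2.359, -0.0]
ft_force: [-0.6, 4.0, 1.8]
width: 11.8
```

Emit:
play_rows --increments "0 0.00007 -0.0005 0 0;0 0 0 0 0"

```text
t: 18.9
ee_pos: [520.5, -188.1, 175.3]
orientation: [-2.074, -2.359, -0.0]
ft_force: [-0.4, 4.4, 2.5]
width: 11.7
```

Emit:
play_rows --increments "0 0.00007 -0.0005 0 0;0 0 0 0 0"

```text
t: 19.1
ee_pos: [520.5, -188.4, 175.3]
orientation: [-2.073, -2.359, -0.001]
ft_force: [-1.3, 6.7, 1.4]
width: 12.0
```

Emit:
play_rows --increments "0 0.00007 -0.0005 0 0;0 0 0 0 0"

```text
t: 19.3
ee_pos: [520.5, -188.7, 175.3]
orientation: [-2.073, -2.359, -0.001]
ft_force: [-1.2, 7.2, 2.0]
width: 11.7
```

Emit:
play_rows --increments "0 0.00007 -0.0005 0 0;0 0 0 0 0"

```text
t: 19.5
ee_pos: [520.6, -188.9, 175.4]
orientation: [-2.073, -2.359, -0.001]
ft_force: [-0.9, 8.5, 4.2]
width: 11.9
```

Emit:
play_rows --increments "0 0.00007 -0.0005 0 0;0 0 0 0 0"

```text
t: 19.7
ee_pos: [520.6, -189.1, 175.3]
orientation: [-2.073, -2.358, -0.002]
ft_force: [-1.8, 10.2, 2.8]
width: 11.6
```

Emit:
play_rows --increments "0 0.00007 -0.0005 0 0;0 0 0 0 0"

```text
t: 19.9
ee_pos: [520.6, -189.4, 175.4]
orientation: [-2.072, -2.358, -0.002]
ft_force: [-1.7, 11.5, 5.5]
width: 12.2
```

Pushed to 11.5 N on the column (slope about 5 N/mm). I'm relaxing the load before letting go.

Emit:
play_rows --increments "0 -0.0001 0.0008 0 0;0 -0.0001 0.0007 0 0;0 0 0 0 0;0 0 0 0 0"

```text
t: 20.3
ee_pos: [520.6, -188.8, 175.3]
orientation: [-2.073, -2.359, -0.001]
ft_force: [-0.5, 6.1, 2.3]
width: 12.1
```

```bash
python3 - <<'E'
from h import *
o=ctrl.get_obs(); print(o['ee_pos'],o['ft_force'],o['t'])
d=grab('side'); cv2.imwrite('pics/c5.png',cv2.resize(d['img'][180:280,270:370],None,fx=6,fy=6,interpolation=cv2.INTER_CUBIC)[:,:,::-1])
E
```

```text
[ 520.58070842 -188.84728172  175.26937877] [-0.52710123  6.10164318  2.30308146] 20.3
```

View pics/c5.png

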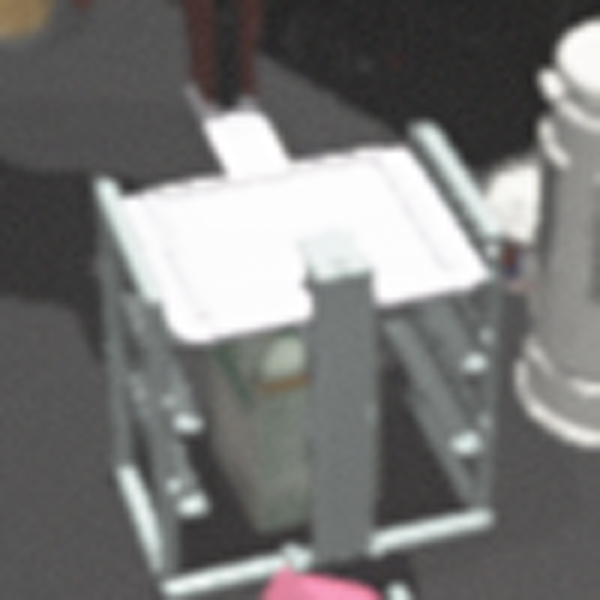

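The side view shows the sheet between the top webs with its rear edge at the column (335,290) and the tea box standing underneath. I'm easing a bit more, releasing and retreating upward.

Emit:
play_rows --increments "0 -0.0001 0.0007 0.0002 0;0 0 0 0 0;0.3 0 0 0 0;0.5 0 0 0 0;0.6 0 0 0 0;0.6 0 0 0 0;0.6 0 0 0 0;0.6 0 0 0 0;0.6 0 0 0 0;0.6 0 0 0 0"

```text
t: 21.35
ee_pos: [520.6, -188.7, 175.5]
orientation: [-2.074, -2.36, 0.0]
ft_force: [-0.0, -0.1, -0.4]
width: 52.4
```

Emit:
play_rows --increments "0.6 0 0 0.005 0;0.6 0 0 0.01 0;0.6 0 0 0.02 0;0.6 0 0 0.03 0;0.6 0 0 0.03 0;0.6 0 0 0.03 0;0.6 -0.01 0.03 0.02 0;0.6 -0.01 0.04 0 0;0.6 -0.01 0.04 0 0;0.6 -0.01 0.04 0 0;0.6 0 0 0 0;0.6 0 0 0 0"

```text
t: 22.55
ee_pos: [480.7, -38.1, 321.5]
orientation: [2.07, 2.361, 0.001]
ft_force: [-0.3, -0.1, -0.2]
width: 52.7
```

```bash
python3 - <<'E'
from h import *
o=ctrl.get_obs(); print(o['ee_pos'],o['ft_force'],o['t'],o['width'])
old=load('side')
d=grab('side'); s=grab('scene')
C=cloud(d);im=d['img'].astype(int)
for nm,D in (('before',old),('after',d)):
    C=cloud(D);im=D['img'].astype(int)
    m=(im.min(2)>150)&(abs(C[...,2]-170)<12)&(C[...,0]>440)&(C[...,0]<640)&(C[...,1]>-385)&(C[...,1]<-150)
    p=C[m]; N=np.linalg.svd(p-p.mean(0),full_matrices=False)[2][2]
    print(nm,len(p),p.mean(0).round(1),(N*np.sign(N[2])).round(4),'ymin',np.percentile(p[:,1],1).round(1))
a=cv2.resize(d['img'][150:290,250:420],(486,400),interpolation=cv2.INTER_CUBIC);b=cv2.resize(s['img'][100:360,220:420],(308,400))
cv2.imwrite('pics/c6.png',np.hstack([a,b])[:,:,::-1])
E
```

```text
[480.71988484 -38.14253132 321.49476538] [-0.28788721 -0.10364943 -0.22701084] 22.55 52.73944909096639
before 1299 [ 534.  -312.2  169.2] [0.0039 0.0014 1.    ] ymin -383.5
after 1337 [ 533.3 -307.9  169.3] [0.0018 0.0031 1.    ] ymin -381.9
```

View pics/c6.png

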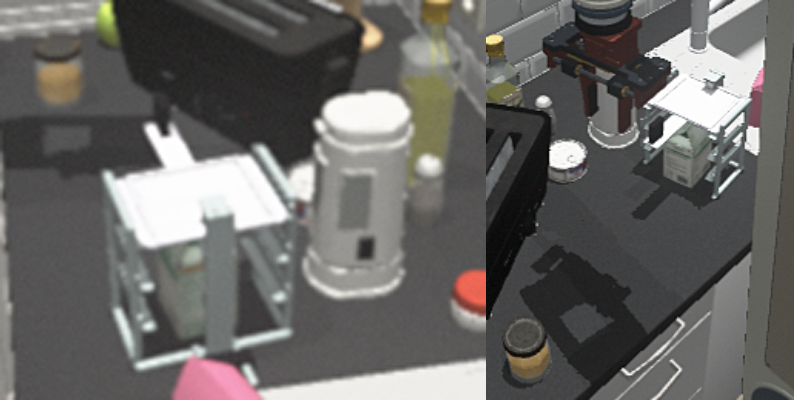

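The sheet is seated and released, the box, tin and jar are standing, and the gripper is clear. One check for rebound on release before I hand it in.

```bash
python3 - <<'E'
from h import *
K=cv2.cvtColor
a=cv2.imread('pics/c5.png')  # before, crop [180:280,270:370]x6
d=load('side'); b=cv2.resize(d['img'][180:280,270:370],None,fx=6,fy=6,interpolation=cv2.INTER_CUBIC)[:,:,::-1]
# rear-left plate corner/edge patch shift, and rack patch as reference
for nm,(x0,y0,x1,y1) in dict(sheet_rear=(170,270,290,360),rack=(310,240,380,400)).items():
    A=K(a[y0:y1,x0:x1].copy(),6).astype(np.float32);B=K(b[y0:y1,x0:x1].copy(),6).astype(np.float32)
    print(nm,np.array(cv2.phaseCorrelate(A,B,cv2.createHanningWindow(A.shape[::-1],5))[0])/6,'px')
p=onplane(d,[[308,235],[308,234]],169); print('mm per px row',p[1]-p[0])
C0=None
E
```

```text
sheet_rear [ 0.02812267 -0.03240758] px
rack [-0.01067053 -0.02654876] px
mm per px row [0.67614724 4.37230172 0.        ]
```

```bash
python3 -c "
from workcell import ctrl
print(ctrl.close_job())"
```

```text
the job is handed in; nothing more can be done
None
```

The sheet is home on the top pair of rails, released, with the gripper clear above it. I handed the job in at about 22.6 s of the 54 s allowed. The top pair was the lowest that would do, because the 143 mm tea box stands in the rack.

- **Grasp and entry:** I picked the sheet up by its black grip, squared it to the rack and lowered it until it just touched the ledges. It went in with no sideways catching.
- **Catch:** the push peaked at about 6.6 N at the roller, then fell through zero and went slightly negative, the pull-in past the catch.
- **End stop:** I met the column about 3 mm later and pushed to 11.5 N, with the force rising about 5 N per mm. I then eased off and let go. The readings at the end of each move add up to well below the 35 N limit.
- **Last checks:** after release, the rear edge shifted less than 0.2 mm and the sheet is level. The box, tin and jar look upright and in place; I did not re-measure their positions.
- **Disagreements:** the scene and side views differed by about 2 mm on the rack's centre, and the scene and wrist views by about 4 mm on the grip's position. Neither mattered, since the jaws centred the grip and the sheet was lined up with the rack within each picture.
- **Not measured:** I judged the roller's click from the forces only; its lift could not be seen directly.

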